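# Open the sample compartment that may be caught

### The job

Somebody left a vial rack on the cover of the sample compartment: take it off and stand it upright on the rubber mat. Then tug the cover up by its bar before you touch the slide catch, to find out whether it is caught; if it is caught, move the slide to its other stop. Raise the cover by its bar to about 40 degrees and finish while holding it open there, without knocking over or shifting the other things.

Things in the scene. Friction and masses are not known exactly. Their poses are not given: they have to be found in the camera images.
- sampler: The sample compartment, a white box fixed to the bench, 220 mm deep (its x) by 320 mm wide (its y) by 120 mm high; origin at the centre of its underside, x points to its rear (hinge side), y to its left. Its left part (y from -60 to 160 mm) is closed by the cover, whose top is flush at 120 mm; its right part (y from -160 to -60 mm) is a flat deck 120 mm high that carries the slide catch.
- cover (a joint): Opening angle of the hinged cover in rad: 0 shut, 1.3 fully open. The cover is a white panel 220 by 218 by 12 mm hinged along its rear edge; its front edge swings up. It falls shut unless it is held. Lifting it at the bar takes about 2.5 N. When caught, it still has some play: the bar rises about 9 mm (0.035 rad) and then meets a firm stop (10 to 15 N at the bar brings it to about 0.042 rad; more force does not open it); when not caught, it just keeps rising.
- cover_hinge (a point): Point on the cover's hinge axis, at the middle of the cover's width, 114 mm above the bench; the hinge axis runs along the compartment's y.
- bar: Steel bar handle fixed to the cover, round, 12 mm thick and 120 mm long, lying along the compartment's y, 45 mm in front of the cover's front edge (clear gap behind it about 39 mm, free space below it down to the bench). Origin at the middle of the bar, 265 mm from the hinge axis and at the same height (114 mm) when the cover is shut. It can be pinched from above, front to back, and turns between the fingers as the cover swings.
- slide (a joint): Position of the slide catch in m: 0 at its front stop, where it starts, 0.032 at its rear stop. It slides along the compartment's +x with about 2.5 N of friction and stays where it is left. A hidden tongue on it may catch the cover at the front stop or at the rear stop, never at both; which one differs from one start to the next and cannot be seen from outside. A cover that is caught at one stop is free once the slide is right at the other.
- slide_grip (a point): Grip point on the slide catch's upright black fin, 24 mm above the deck. The fin is 30 mm long (along the compartment's x), 12 mm thick (along its y), and its top is 39 mm above the deck.
- rack: Loose vial rack standing on the cover, a grey block 48 mm (its x) by 96 mm (its y) by 40 mm high with two rows of four capped vials, fixed in it, that stand 15 mm above the block; about 0.18 kg. Origin at the centre of its underside.
- mat: Black rubber mat fixed flat on the bench, 150 by 150 by 3 mm, right of the compartment; origin at the centre of its underside.
- vial: Bystander: small amber vial on the compartment's deck behind the slide catch, 22 mm across, 34 mm high; origin at the centre of its underside.
- jar: Bystander: white jar in front of the compartment, 52 mm across, 50 mm high; origin at the centre of its underside.
- bottle: Bystander: amber bottle, 68 mm across, 150 mm high; origin at the centre of its underside.
- beaker: Bystander: glass beaker, 68 mm across, 85 mm high; origin at the centre of its underside.
- carton: Bystander: green carton, 70 by 110 by 60 mm; origin at the centre of its underside.
- tipbox: Bystander: pipette tip box, 85 by 120 by 68 mm; origin at the centre of its underside.
Mind the look-alikes: they are no part of the job. There is more than one size of the mat; the job needs the smallest.

How it is judged:
By the outcome, as a careful person would: the job done as asked, in the order asked, and still so for the second after the job is handed in, while the arm keeps its last pose, push and grip.
It also fails if it takes over 72 s, if anything falls off the work surface, if the arm or the gripper's body presses on something with over 40 N, if the wrist force passes 120 N, or if a joint passes its speed limit or range.

### The arm

A 7-joint arm with a two-finger parallel gripper is mounted at the origin on the work surface. World frame = base frame: x ahead of the robot, y to its left, z up, the work surface at z = 0. Lengths are in mm, angles in rad, forces in N, time in s.
With the tool pointing down it reaches from about 425 to 950 mm from the base axis. Payload 4.7 kg.
Tool frame: the origin (TCP) lies at the very end of the fingers, on their centre line; the grasp point (between the pads) lies robot.tcp_to_grasp behind it (robot.tcp_to_grasp is the distance from the TCP to the grasp point, in mm); z points along the fingers, y is the line along which they close (so a half turn about z gives the same grasp; the last joint's range is limited). The gripper opens to 87 mm and grips with 3 to 60 N. Pads are 19 mm wide; open, the fingers measure 117 mm over their backs; the gripper's body (75 mm by 190 mm) begins 51 mm behind the grasp point.
Start: joints at [-1.354, 0.469, -0.049, 1.532, 0.024, 1.141, -0.082], TCP at [164.206, 654.744, 190.173] pointing down, gripper open.
Joint ranges: [-2.59, 2.59], [-0.33, 1.99], [-1.39, 1.29], [0.1, 2.45], [-1.04, 4.18], [0.21, 1.99], [-2.66, 2.66]. Speed limits (rad/s): [2.57, 2.57, 3.14, 3.14, 3.14, 3.14, 3.14].

### API

Orientations are given as a unit quaternion [x, y, z, w].
In Python, from workcell import robot gives the robot as it stands. The module is installed in compiled form; this text tells all that it offers.
- The arm moves only by the shell command python3 -m handwheel 'ROWS'. ROWS is text: rows parted by semicolons, each of 7 numbers parted by spaces: the opening, from 0 (shut) to 1 (fully open), then the shift along the tool's x, y, z scaled (see below), then the turn, a rotation vector about the tool's x, y, z scaled (see below). A call has 1 to 5 rows; each row is the pose to reach, as a shift and turn from the pose commanded when the call began, along the tool's axes at that moment, turning the shorter way round; what a row does not reach only later rows make up. The controller multiplies each number of a shift by 0.2 m and each number of a turn by pi rad. A row lasts 1/8 s, in which the tool goes at most 62.5 mm and 10.7 degrees, less where a joint would pass 70% of its speed; a pose out of reach is approached as far as the arm can. A call with a number of a shift or a turn outside -1 to 1 is refused whole. A call with a gripper value outside its range is refused whole. The fingers move at their own pace and stop on an object; the grip force is fixed at half the most. Time passes only in rows, so rows that repeat a pose let the fingers close. It gives the time, the measured TCP pose, the force, the opening and the grip force at its end, in the units of the state.
- robot.read_state(): the state, without advancing time (a new reading comes with each control period).
- robot.read_camera(name): name is "side" or "top" or "wrist"; returns the picture (420x560x3 uint8, red, green, blue); there is no depth.
- robot.calibration(name): a dict with "fx", "fy", "cx", "cy" (pixels), "k1" (the pictures are not rectified: a ray, as slopes to the right and down, at radius r is drawn at 1 + k1 r^2 times it, then the intrinsics apply), "rvec" (rotation vector, rad) and "tvec" (3), from world to camera coordinates, as OpenCV has them; the wrist camera has in their place "mount" (4x4, takes a point from camera to tool coordinates, whose origin is the TCP and whose axes are the flange's). Camera axes: x right, y down, z forward; pixel columns grow to the right and rows downward; lengths in mm; the calibration is good to about 2 mm. A picture is of the moment at which its call begins: read the wrist's pose just before it. calibration takes no time and is no camera call.
- robot.sign_off(): hands the job in; it is judged then, once.
The state is a dict: "time_s": time; "qpos": joint angles; "joint_vel": joint speeds; "joint_efforts": joint torques, N m; "tool_pos": TCP position; "eef_rot": TCP orientation; "contact_force": force on the tool from outside, world axes, zero at the start; "ft_torque": the same for the moment, N m; "gripper_width": finger opening in mm; "grasp_force": force on a finger pad.
Only numpy, scipy, OpenCV 4.12 (cv2) and the standard library are available. Lean on these libraries where they do the work, as an engineer would, in place of code of your own. Each camera call takes 0.05 s, during which the arm holds its last target. There are 200 camera calls.

## Working session

There is one attempt and no reset: what is moved stays moved. The work goes in short steps, Python scripts to look and compute and a shell command to move; the robot and the scene stay as the last step left them, time stands still between calls to the robot, and variables do not carry over. Pictures are saved under pics/ and viewed, at most 10 in all, crops included, and the job is handed in when it is done.

```bash
mkdir -p pics; cat > h.py <<'E'
import numpy as np, cv2
from scipy.spatial.transform import Rotation as R
from workcell import robot
def snap(n,f):
    s=robot.read_state(); im=robot.read_camera(n); cv2.imwrite('pics/'+f,im[:,:,::-1]); return s,im
def ray(n,u,v,s=None):
    c=robot.calibration(n); a=np.array([(u-c['cx'])/c['fx'],(v-c['cy'])/c['fy']]); p=a.copy()
    for _ in range(30): p=a/(1+c['k1']*(p@p))
    d=np.array([*p,1.])
    if n=='wrist':
        M=np.array(c['mount']); T=R.from_quat(s['eef_rot']).as_matrix()
        return T@M[:3,3]+np.array(s['tool_pos']), T@M[:3,:3]@d
    Rm=R.from_rotvec(np.ravel(c['rvec'])).as_matrix(); t=np.ravel(c['tvec'])
    return -Rm.T@t, Rm.T@d
def at(n,u,v,z,s=None):
    o,d=ray(n,u,v,s); return o+d*(z-o[2])/d[2]
def proj(n,P):
    c=robot.calibration(n); Rm=R.from_rotvec(np.ravel(c['rvec'])).as_matrix()
    q=Rm@np.array(P,float)+np.ravel(c['tvec']); p=q[:2]/q[2]; p=p*(1+c['k1']*(p@p))
    return p*[c['fx'],c['fy']]+[c['cx'],c['cy']]
def rel(target,quat=None):
    s=robot.read_state(); r=R.from_quat(s['eef_rot'])
    sh=r.inv().apply(np.array(target)-s['tool_pos'])/200
    tu=(r.inv()*R.from_quat(quat)).as_rotvec()/np.pi if quat is not None else np.zeros(3)
    print('shift',sh.round(3),'turn',tu.round(3))
E
python3 - <<'E'
from h import *
snap('top','top.png');snap('side','side.png')
s=robot.read_state();print(s['tool_pos'],R.from_quat(s['eef_rot']).as_matrix().round(3),s['gripper_width'],robot.tcp_to_grasp,s['time_s'])
for n in('top','side'): print(ray(n,280,210))
E
```

```text
[164.10172163 654.15343283 189.22598487] [[-0.97   0.243 -0.   ]
 [ 0.243  0.97  -0.002]
 [-0.    -0.002 -1.   ]] 86.8512294648666 18.700000000000003 0.1
(array([ 284.15078926,  -65.27427186, 1775.70536301]), array([ 0.12610644,  0.02369682, -0.99195885]))
(array([  21.15963622, -994.73380695,  971.61343255]), array([ 0.3422712 ,  0.69484385, -0.63273778]))
```

View pics/top.png

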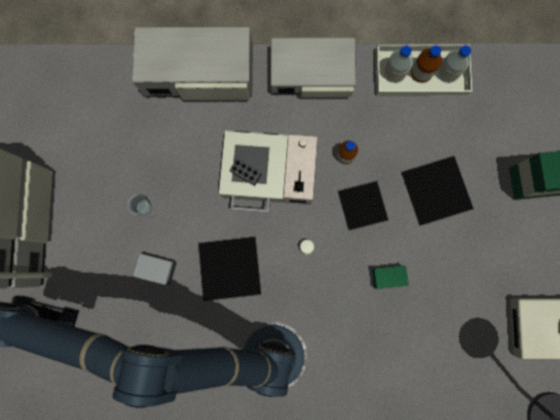

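View pics/side.png

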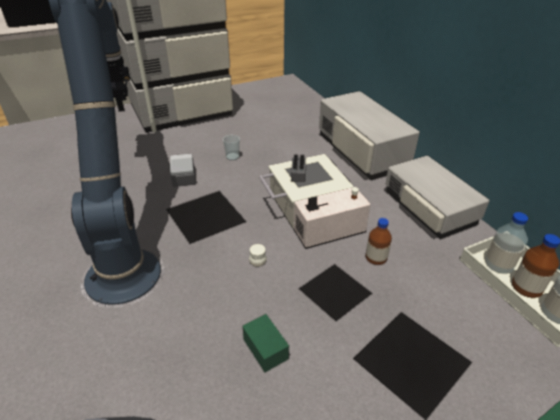

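Candidates for the mat in the top picture are (363,205), the smallest and right of the compartment, (437,190), which is larger, and (230,268), which is also larger. I choose (363,205). The rack is at about (246,172) on the cover, the fin at (299,184), the bar at (249,209), the vial at (303,144), the jar at (307,247) and the bottle at (348,151). Next is an enlarged crop to check.

```bash
python3 - <<'E'
from h import *
im=cv2.imread('pics/top.png')[120:260,210:410]; cv2.imwrite('pics/c1.png',cv2.resize(im,(800,560),interpolation=cv2.INTER_CUBIC))
im=cv2.imread('pics/side.png')[140:260,240:400]; cv2.imwrite('pics/c2.png',cv2.resize(im,(800,600),interpolation=cv2.INTER_CUBIC))
E
```

```text
(no output)
```

View pics/c1.png

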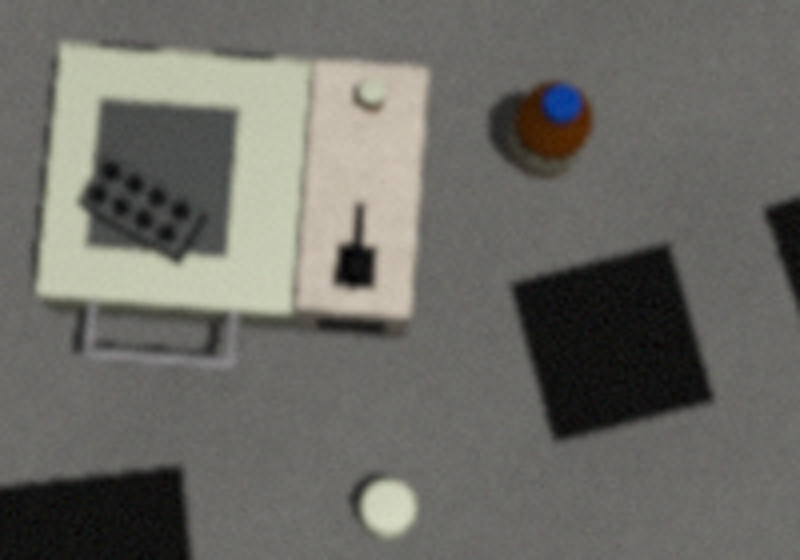

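View pics/c2.png

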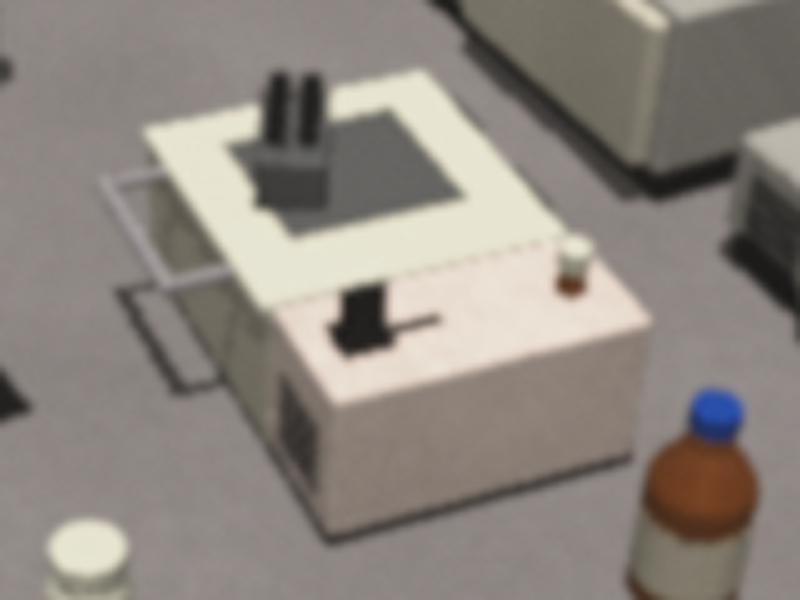

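```bash
python3 - <<'E'
from h import *
T=lambda u,v,z: at('top',210+(u+.5)/4-.5,120+(v+.5)/4-.5,z)
S=lambda u,v,z: at('side',240+(u+.5)/5-.5,140+(v+.5)/5-.5,z)
def p(n,*a): print(n,[x.round(0)[:2].tolist() for x in a])
p('box RL RR FR FL',T(62,43,120),T(428,66,120),T(412,318,120),T(37,297,120))
p('boxS RL RR FR FL',S(425,70,120),S(650,322,120),S(337,402,120),S(145,130,120))
p('rack block',T(80,203,160),T(182,262,160),T(205,213,160),T(105,155,160))
p('rackS block top near corner, left',S(325,158,160),S(257,150,160),S(255,205,120),S(323,210,120))
p('bar',T(88,355,117),T(235,362,117)); p('barS',S(103,180,114),S(168,285,114))
p('fin',T(355,262,130)); p('mat',T(513,285,3),T(668,245,3),T(712,400,3),T(557,438,3))
p('jar',T(389,506,50)); p('bottle cap',T(563,102,150)); p('vial',T(370,94,154))
E
```

```text
box RL RR FR FL [[771.0, 164.0], [750.0, -151.0], [532.0, -136.0], [550.0, 181.0]]
boxS RL RR FR FL [[771.0, 162.0], [747.0, -154.0], [534.0, -137.0], [553.0, 178.0]]
rack block [[623.0, 141.0], [573.0, 56.0], [614.0, 37.0], [663.0, 121.0]]
rackS block top near corner, left [[621.0, 42.0], [585.0, 70.0], [582.0, 65.0], [620.0, 40.0]]
bar [[501.0, 138.0], [495.0, 14.0]]
barS [[505.0, 143.0], [495.0, 17.0]]
fin [[578.0, -88.0]]
mat [[579.0, -233.0], [616.0, -374.0], [474.0, -410.0], [440.0, -270.0]]
jar [[377.0, -118.0]]
bottle cap [[711.0, -263.0]]
vial [[717.0, -100.0]]
```

```bash
cat >> h.py <<'E'
def Q(deg,tilt=0):
    a=np.radians(deg); y=np.array([np.cos(a),np.sin(a),0]); z=np.array([0,0,-1.])
    return (R.from_matrix(np.c_[np.cross(y,z),y,z])*R.from_rotvec([0,tilt,0])).as_quat()
def path(wps):
    s=robot.read_state(); p=np.array(s['tool_pos']); q=R.from_quat(s['eef_rot'])
    for t,a in wps:
        n=R.from_quat(Q(a)) if np.isscalar(a) else R.from_quat(a)
        print((q.inv().apply(np.array(t)-p)/200).round(3),((q.inv()*n).as_rotvec()/np.pi).round(3)); p=np.array(t);q=n
E
python3 - <<'E'
from h import *
path([((320,560,300),50),((470,420,330),22),((570,260,330),-5),((600,110,330),-30)])
E
```

```text
[-0.871 -0.268 -0.553] [-0.001  0.     0.144]
[-1.024 -0.054 -0.15 ] [0.    0.    0.156]
[-0.929  0.164  0.   ] [0.   0.   0.15]
[-0.734  0.215  0.   ] [0.    0.    0.139]
```

```bash
python3 -m handwheel '1 -.87 -.27 -.55 0 0 .144;1 -.87 -.27 -.55 0 0 .144;1 -.87 -.27 -.55 0 0 .144;1 -.87 -.27 -.55 0 0 .144;1 -.87 -.27 -.55 0 0 .144' && python3 -m handwheel '1 -1 -.05 -.15 0 0 .156;1 -1 -.05 -.15 0 0 .156;1 -1 -.05 -.15 0 0 .156;1 -1 -.05 -.15 0 0 .156;1 -1 -.05 -.15 0 0 .156' && python3 -m handwheel '1 -.93 .16 0 0 0 .15;1 -.93 .16 0 0 0 .15;1 -.93 .16 0 0 0 .15;1 -.93 .16 0 0 0 .15;1 -.93 .16 0 0 0 .15' && python3 -m handwheel '1 -.73 .21 0 0 0 .139;1 -.73 .21 0 0 0 .139;1 -.73 .21 0 0 0 .139;1 -.73 .21 0 0 0 .139;1 -.73 .21 0 0 0 .139'
python3 - <<'E'
from h import *
s,_=snap('wrist','w1.png'); import json
json.dump({k:np.array(s[k]).tolist() for k in('tool_pos','eef_rot')},open('w1.json','w'))
print(s['tool_pos'],s['eef_rot'],robot.calibration('wrist')['mount'])
E
```

```text
time_s: 0.72
tool_pos: [321.2, 559.5, 300.7]
eef_rot: [0.343, 0.939, 0.001, 0.0]
contact_force: [-0.5, 0.8, 0.7]
gripper_width: 87.4
grasp_force: 0.0
time_s: 1.35
tool_pos: [465.1, 425.0, 328.7]
eef_rot: [0.559, 0.829, -0.001, -0.001]
contact_force: [0.6, 0.4, -0.4]
gripper_width: 87.3
grasp_force: 0.0
time_s: 1.98
tool_pos: [563.8, 266.8, 328.9]
eef_rot: [0.736, 0.677, -0.001, -0.001]
contact_force: [-0.4, 0.6, 0.8]
gripper_width: 86.8
grasp_force: 0.0
time_s: 2.6
tool_pos: [593.9, 118.3, 329.5]
eef_rot: [0.865, 0.502, -0.0, -0.001]
contact_force: [-0.2, 1.2, 0.2]
gripper_width: 87.5
grasp_force: 0.0
[593.94993813 118.34975141 329.51865214] [ 8.64765098e-01  5.02175460e-01 -1.04495931e-04 -1.05867737e-03] [[ 2.12670893e-04 -9.57398407e-01 -2.88770228e-01  7.93825443e+01]
 [ 9.99999969e-01  2.40371357e-04 -6.04642257e-05  1.16187661e+00]
 [ 1.27300445e-04 -2.88770207e-01  9.57398429e-01 -1.94356523e+02]
 [ 0.00000000e+00  0.00000000e+00  0.00000000e+00  1.00000000e+00]]
```

View pics/w1.png

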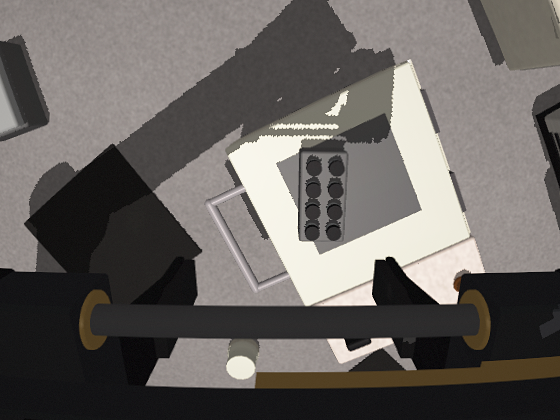

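The wrist picture shows the rack block at corners (301,150), (347,151), (346,242) and (300,240), already in line with the fingers. The bar runs from (210,204) to (258,288).

```bash
python3 - <<'E'
from h import *; import json
s=json.load(open('w1.json')); W=lambda u,v,z: at('wrist',u,v,z,s)
c=[W(*u,160) for u in((301,150),(347,151),(346,242),(300,240))]
print(np.round(c,0)); m=np.mean(c,0); print(m)
d=(c[0]+c[1]-c[2]-c[3])/2; print('long',np.linalg.norm(d),np.degrees(np.arctan2(d[1],d[0])))
print('bar',W(210,204,114),W(258,288,114)); print('cover',W(410,62,120),W(228,148,120),W(305,306,120),W(470,236,120))
path([((m[0],m[1],230),-31),((m[0],m[1],127),-31)])
E
```

```text
[[628. 144. 160.]
 [668. 121. 160.]
 [623.  36. 160.]
 [582.  62. 160.]]
[625.2062118   90.58803795 160.        ]
long 95.18568133477119 61.38819467744771
bar [505.76575458 136.73378245 114.        ] [498.67982644  16.2755689  114.        ]
cover [772.88923088 164.17798583 120.        ] [559.35711145 181.02169878 120.        ] [538.79405892 -31.86758544 120.        ] [756.06477626 -49.32928102 120.        ]
[-0.043  0.205  0.497] [-0.001 -0.     0.007]
[0.    0.    0.515] [0. 0. 0.]
```

```bash
python3 -m handwheel '1 -.047 .198 .3 0 0 0;1 -.047 .198 .6 0 0 0;1 -.047 .198 .85 0 0 0;1 -.047 .198 .95 0 0 0;1 -.047 .198 1 0 0 0' && python3 -m handwheel '1 0 0 .01 0 0 0;0 0 0 .01 0 0 0;0 0 0 .01 0 0 0;0 0 0 .01 0 0 0;0 0 0 .01 0 0 0' && python3 -m handwheel '0 0 0 0 0 0 0;0 0 0 0 0 0 0;0 0 0 0 0 0 0'
```

```text
time_s: 3.28
tool_pos: [623.2, 88.7, 128.2]
eef_rot: [0.865, 0.501, -0.001, -0.001]
contact_force: [-0.3, 0.9, 0.6]
gripper_width: 86.7
grasp_force: 0.0
time_s: 3.9
tool_pos: [624.3, 86.1, 128.5]
eef_rot: [0.866, 0.499, 0.0, -0.0]
contact_force: [-0.5, 0.3, -1.3]
gripper_width: 54.9
grasp_force: 0.0
time_s: 4.28
tool_pos: [623.6, 86.5, 128.1]
eef_rot: [0.866, 0.499, -0.0, -0.001]
contact_force: [-3.3, 0.5, 3.2]
gripper_width: 37.3
grasp_force: 30.2
```

```bash
python3 -m handwheel '0 0 0 0 0 0 0;0 0 0 0 0 0 0'; python3 - <<'E'
from h import *
snap('wrist','w2.png')
E
```

```text
time_s: 4.53
tool_pos: [624.1, 86.3, 128.1]
eef_rot: [0.866, 0.499, -0.0, -0.0]
contact_force: [-2.3, 1.5, 1.2]
gripper_width: 36.6
grasp_force: 30.1
```

View pics/w2.png

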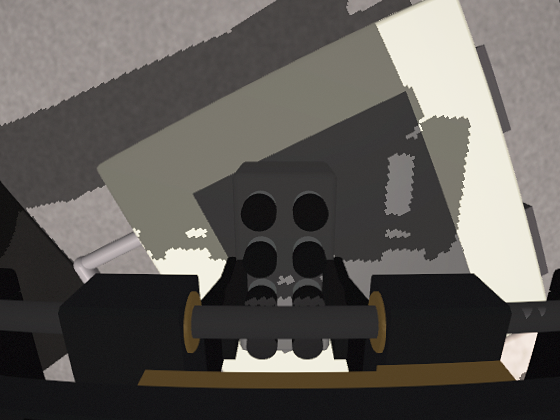

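The wrist view shows the rack between the fingers, with its caps at (258,212) to (308,340) and the rack square to the fingers. I will lift it and watch the width and force.

```bash
python3 -m handwheel '0 0 0 -.05 0 0 0;0 0 0 -.1 0 0 0;0 0 0 -.2 0 0 0;0 0 0 -.35 0 0 0;0 0 0 -.5 0 0 0'; python3 - <<'E'
from h import *
s,_=snap('side','s2.png'); print(s['gripper_width'],s['grasp_force'])
c=cv2.imread('pics/s2.png')[60:240,220:420]; cv2.imwrite('pics/s2c.png',cv2.resize(c,(660,594)))
path([((570,-100,215),-31),((527,-322,215),-31),((527,-322,13),-31)])
E
```

```text
time_s: 5.2
tool_pos: [624.4, 85.6, 229.5]
eef_rot: [0.867, 0.499, 0.0, 0.0]
contact_force: [1.0, 0.6, -2.6]
gripper_width: 36.7
grasp_force: 30.1
36.70661509521281 30.0620358902961
[-0.947  0.219  0.092] [ 0.002 -0.002  0.005]
[-1.062  0.387  0.   ] [0. 0. 0.]
[0.   0.   1.01] [0. 0. 0.]
```

View pics/s2c.png

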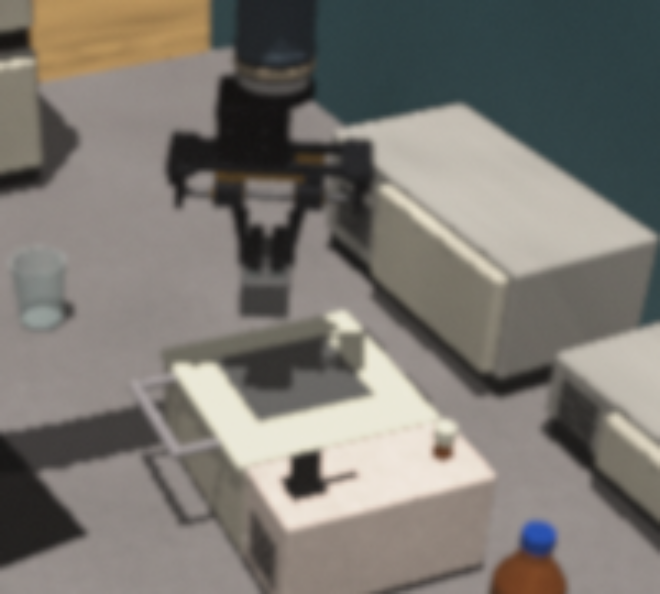

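```bash
python3 - <<'E'
from h import *
f=lambda P:((proj('side',P)-[220,60])*3.3).round(0)
for z in (195,205,215,221,255,261): print(z,f((600,46,z)))
print('tcp',f((624.4,85.6,229.5)),f((624.4+.86*18,85.6-.5*18,229.5)),f((624.4-.86*18,85.6+.5*18,229.5)))
for w in (18,24): print(w,[f((600+e*.86*w,46-e*.5*w,z)).tolist() for e in(1,-1) for z in (221,261)])
E
```

```text
195 [260. 341.]
205 [260. 332.]
215 [261. 323.]
221 [261. 318.]
255 [262. 287.]
261 [262. 282.]
tcp [264. 285.] [282. 286.] [246. 284.]
18 [[279.0, 319.0], [281.0, 283.0], [242.0, 317.0], [243.0, 281.0]]
24 [[286.0, 319.0], [288.0, 283.0], [236.0, 317.0], [237.0, 281.0]]
```

The projection check matches a correct hold: the rack underside sits about 8 mm below the TCP. Carrying it to the mat.

```bash
python3 -m handwheel '0 -.2 .05 0 0 0 0;0 -.4 .1 0 0 0 0;0 -.6 .15 .05 0 0 0;0 -.8 .2 .08 0 0 0;0 -.947 .22 .09 0 0 0' && python3 -m handwheel '0 -.2 .08 0 0 0 0;0 -.45 .16 0 0 0 0;0 -.7 .25 0 0 0 0;0 -.9 .35 0 0 0 0;0 -1 .38 0 0 0 0' && python3 -m handwheel '0 -.062 .007 0 0 0 0;0 -.062 .007 .2 0 0 0;0 -.062 .007 .45 0 0 0;0 -.062 .007 .7 0 0 0;0 -.062 .007 .9 0 0 0'; python3 - <<'E'
from h import *
path([((527,-322,13),-31)])
E
```

```text
time_s: 5.88
tool_pos: [566.2, -102.5, 209.7]
eef_rot: [0.867, 0.498, -0.0, 0.0]
contact_force: [-0.0, -0.1, -2.6]
gripper_width: 36.8
grasp_force: 30.1
time_s: 6.5
tool_pos: [531.3, -314.9, 210.1]
eef_rot: [0.868, 0.497, -0.001, 0.001]
contact_force: [1.2, 0.4, -3.0]
gripper_width: 36.5
grasp_force: 30.1
time_s: 7.12
tool_pos: [527.6, -320.8, 28.0]
eef_rot: [0.866, 0.5, -0.0, -0.001]
contact_force: [0.5, 0.3, -3.2]
gripper_width: 36.8
grasp_force: 30.0
[-0.007  0.001  0.075] [-0.    -0.     0.006]
```

```bash
python3 -m handwheel '0 0 0 .03 0 0 0;0 0 0 .05 0 0 0;0 0 0 .07 0 0 0;0 0 0 .075 0 0 0;0 0 0 .075 0 0 0' && python3 -m handwheel '0 0 0 .005 0 0 0;0 0 0 .01 0 0 0;0 0 0 .01 0 0 0'
```

```text
time_s: 7.75
tool_pos: [528.1, -322.6, 15.8]
eef_rot: [0.866, 0.499, 0.0, 0.0]
contact_force: [0.5, -0.2, -2.9]
gripper_width: 36.9
grasp_force: 30.1
time_s: 8.12
tool_pos: [527.6, -322.4, 13.0]
eef_rot: [0.866, 0.499, -0.0, -0.0]
contact_force: [0.3, 0.6, -2.4]
gripper_width: 36.6
grasp_force: 30.1
```

```bash
python3 -m handwheel '0 0 0 .005 0 0 0;0 0 0 .01 0 0 0;0 0 0 .01 0 0 0'; python3 -m handwheel '0 0 0 .005 0 0 0;0 0 0 .005 0 0 0'
```

```text
time_s: 8.5
tool_pos: [527.7, -322.5, 11.1]
eef_rot: [0.866, 0.499, 0.0, 0.0]
contact_force: [0.5, 0.4, -1.7]
gripper_width: 36.5
grasp_force: 30.1
time_s: 8.75
tool_pos: [527.7, -322.4, 11.1]
eef_rot: [0.866, 0.499, 0.0, -0.0]
contact_force: [-2.1, 1.9, 5.7]
gripper_width: 36.7
grasp_force: 30.9
```

Contact with the mat. Release, rise and look.

```bash
python3 -m handwheel '1 0 0 0 0 0 0;1 0 0 0 0 0 0;1 0 0 0 0 0 0;1 0 0 0 0 0 0;1 0 0 0 0 0 0' && python3 -m handwheel '1 0 0 -.2 0 0 0;1 0 0 -.5 0 0 0;1 0 0 -.8 0 0 0;1 0 0 -1 0 0 0;1 0 0 -1 0 0 0' && python3 - <<'E'
from h import *
path([((560,-150,225),-31),((470,30,225),-3),((490,75,225),-3)])
E
```

```text
time_s: 9.38
tool_pos: [526.7, -321.8, 9.3]
eef_rot: [0.866, 0.499, -0.001, -0.001]
contact_force: [0.1, -1.3, -0.7]
gripper_width: 78.4
grasp_force: 0.0
time_s: 10.0
tool_pos: [528.9, -323.6, 213.3]
eef_rot: [0.866, 0.499, 0.002, 0.002]
contact_force: [0.1, 0.9, -0.4]
gripper_width: 87.1
grasp_force: 0.0
[ 0.829 -0.301 -0.06 ] [ 0.002 -0.     0.005]
[ 0.54  -0.849  0.   ] [ 0.     0.    -0.156]
[0.23  0.088 0.   ] [0. 0. 0.]
```

```bash
python3 -m handwheel '1 .2 -.07 -.15 0 0 -.04;1 .4 -.15 -.2 0 0 -.07;1 .6 -.22 -.2 0 0 -.1;1 .8 -.3 -.2 0 0 -.14;1 .92 -.35 -.2 0 0 -.148' && python3 -m handwheel '1 0 0 0 0 0 0;1 0 0 0 0 0 0' && python3 - <<'E'
from h import *; import json
s,a=snap('wrist','w3.png'); json.dump({k:np.array(s[k]).tolist() for k in('tool_pos','eef_rot')},open('w3.json','w'))
_,b=snap('top','t3.png')
a=cv2.imread('pics/w3.png')[0:400,:]; b=cv2.resize(cv2.imread('pics/t3.png')[170:240,320:410],(240,187),interpolation=2)
m=np.zeros((400,800,3),np.uint8); m[:,:560]=a; m[:187,560:]=b; cv2.imwrite('pics/m3.png',m)
path([((500,76.5,225),-4.2),((500,76.5,95),-4.2)])
E
```

```text
time_s: 10.62
tool_pos: [558.8, -125.2, 248.3]
eef_rot: [0.727, 0.686, -0.001, -0.002]
contact_force: [-0.5, -0.1, -0.6]
gripper_width: 86.7
grasp_force: 0.0
time_s: 10.88
tool_pos: [558.8, -130.1, 249.7]
eef_rot: [0.729, 0.684, -0.001, 0.0]
contact_force: [0.0, -0.0, -0.7]
gripper_width: 87.0
grasp_force: 0.0
[ 1.013 -0.36   0.124] [-0.     0.     0.003]
[0.   0.   0.65] [0. 0. 0.]
```

View pics/m3.png

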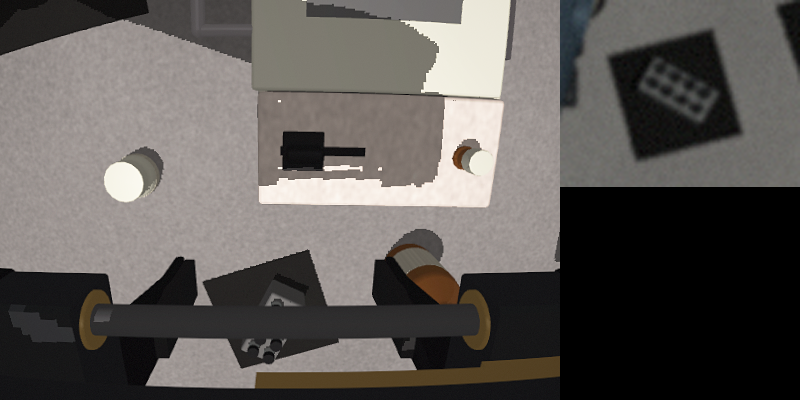

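The mosaic shows the rack upright on the smallest mat at about (680,88). The fin is at u 283–324, v 131–170, and the vial and jar are unmoved.

```bash
python3 - <<'E'
from h import *; import json
s=json.load(open('w3.json')); W=lambda u,v,z: at('wrist',u,v,z,s).round(1)
im=cv2.imread('pics/w3.png').max(2)
print(im[126:176:2,300]); print(im[126:176:2,288])
for v in (154,162,170): print(v,W(283,v,159),W(324,v,159))
print(W(283,131,122),W(324,131,122)); print('deck',W(258,91,120),W(503,100,120),W(489,207,120),W(260,204,120))
y=np.radians(-4.2);C=np.array([764,57])-110*np.array([np.cos(y),np.sin(y)])+50*np.array([np.sin(y),-np.cos(y)]);print('C',C)
E
```

```text
[124 126 131  12  19  18  19  21  19  19  15  16  15  19  21  19  17  16
  13  18  17  54  46 127 124]
[129 127 115  12  18  21  19  20  22  20  17  15  17  20  17  15  15  14
  15  18  19  58  66 131 131]
154 [561.4 -85.9 159. ] [593.1 -87.9 159. ]
162 [561.  -92.2 159. ] [592.9 -94.1 159. ]
170 [560.6 -98.4 159. ] [ 592.7 -100.4  159. ]
[562.2 -70.7 122. ] [597.5 -72.8 122. ]
deck [543.2 -36.  120. ] [758.1 -53.1 120. ] [ 752.7 -151.   120. ] [ 537.  -134.8  120. ]
C [650.63349765  15.19047782]
```

```bash
python3 -m handwheel '.45 .25 -.09 .03 0 0 0;.45 .5 -.18 .06 0 0 0;.45 .75 -.27 .1 0 0 0;.45 1 -.36 .12 0 0 0;.45 1 -.36 .12 0 0 0' && python3 -m handwheel '.45 .01 0 0 0 0 0;.45 .01 0 .2 0 0 0;.45 .01 0 .4 0 0 0;.45 .01 0 .5 0 0 0;.45 .01 0 .5 0 0 0'; python3 - <<'E'
from h import *
path([((500,76.5,95),-4.2)])
E
```

```text
time_s: 11.6
tool_pos: [498.4, 79.2, 225.6]
eef_rot: [0.726, 0.688, -0.0, -0.001]
contact_force: [0.6, -1.8, -0.0]
gripper_width: 44.8
grasp_force: 0.0
time_s: 12.22
tool_pos: [499.2, 75.4, 125.0]
eef_rot: [0.73, 0.684, -0.002, -0.0]
contact_force: [0.2, -0.5, 0.1]
gripper_width: 39.6
grasp_force: 0.0
[0.006 0.004 0.15 ] [-0.001  0.001  0.003]
```

```bash
python3 -m handwheel '.45 .006 .004 .08 0 0 .003;.45 .006 .004 .15 0 0 .003;0 .006 .004 .15 0 0 .003;0 .006 .004 .15 0 0 .003;0 .006 .004 .15 0 0 .003' && python3 -m handwheel '0 0 0 0 0 0 0;0 0 0 0 0 0 0;0 0 0 0 0 0 0'
```

```text
time_s: 12.85
tool_pos: [501.0, 79.1, 96.6]
eef_rot: [0.731, 0.682, 0.001, 0.0]
contact_force: [-0.3, 0.7, -0.2]
gripper_width: 17.1
grasp_force: 0.0
time_s: 13.22
tool_pos: [500.6, 79.0, 96.2]
eef_rot: [0.731, 0.682, 0.0, -0.0]
contact_force: [0.3, -0.9, 0.2]
gripper_width: 0.9
grasp_force: 0.0
```

```bash
python3 -m handwheel '0 0 0 0 0 0 0;0 0 0 0 0 0 0;0 0 0 0 0 0 0'; python3 - <<'E'
from h import *
snap('wrist','w4.png'); cv2.imwrite('pics/w4c.png',cv2.resize(cv2.imread('pics/w4.png')[150:400,80:480],(800,500)))
E
```

```text
time_s: 13.6
tool_pos: [500.6, 79.0, 96.1]
eef_rot: [0.731, 0.682, -0.0, -0.0]
contact_force: [-0.7, 0.7, 0.0]
gripper_width: 0.6
grasp_force: 0.0
```

View pics/w4c.png

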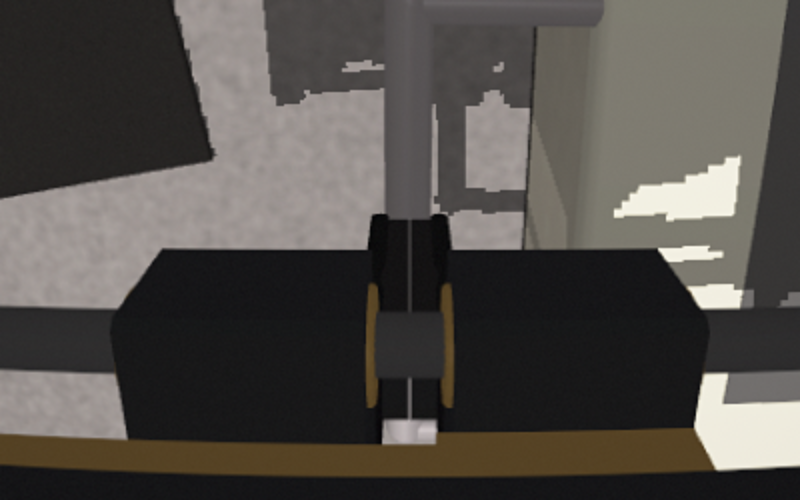

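```bash
python3 - <<'E'
from h import *
c=robot.calibration('wrist');M=np.linalg.inv(np.array(c['mount']))
for x in(0,9.5):
  for y in (0,-43.5,-58):
    for z in (-60,-45,-30,-15,0):
      q=M[:3]@[x,y,z,1];p=q[:2]/q[2];p=p*(1+c['k1']*(p@p));print(x,y,z,(p*[c['fx'],c['fy']]+[c['cx'],c['cy']]).round(0))
E
```

```text
0 0 -60 [282. 306.]
0 0 -45 [282. 289.]
0 0 -30 [282. 274.]
0 0 -15 [283. 262.]
0 0 0 [283. 252.]
0 -43.5 -60 [178. 305.]
0 -43.5 -45 [187. 288.]
0 -43.5 -30 [195. 274.]
0 -43.5 -15 [201. 262.]
0 -43.5 0 [207. 251.]
0 -58 -60 [145. 304.]
0 -58 -45 [156. 288.]
0 -58 -30 [166. 274.]
0 -58 -15 [175. 262.]
0 -58 0 [182. 251.]
9.5 0 -60 [282. 285.]
9.5 0 -45 [282. 270.]
9.5 0 -30 [282. 257.]
9.5 0 -15 [283. 245.]
9.5 0 0 [283. 236.]
9.5 -43.5 -60 [176. 285.]
9.5 -43.5 -45 [186. 269.]
9.5 -43.5 -30 [193. 256.]
9.5 -43.5 -15 [200. 245.]
9.5 -43.5 0 [206. 236.]
9.5 -58 -60 [142. 284.]
9.5 -58 -45 [154. 269.]
9.5 -58 -30 [164. 256.]
9.5 -58 -15 [173. 245.]
9.5 -58 0 [181. 236.]
```

Finding: the pads closed above the bar. In the pictures the real fingertips sit about 30 mm short of the reported TCP, so the rack had been held by its caps. I will correct by descending 31 mm further with the fingers open.

```bash
python3 -m handwheel '.45 0 0 0 0 0 0;.45 0 0 0 0 0 0;.45 0 0 0 0 0 0;.45 0 0 0 0 0 0;.45 0 0 0 0 0 0' && python3 -m handwheel '.45 0 0 .06 0 0 0;.45 0 0 .155 0 0 0;.45 0 0 .155 0 0 0;0 0 0 .155 0 0 0;0 0 0 .155 0 0 0' && python3 -m handwheel '0 0 0 0 0 0 0;0 0 0 0 0 0 0;0 0 0 0 0 0 0'
```

```text
time_s: 14.28
tool_pos: [500.6, 79.0, 96.1]
eef_rot: [0.731, 0.682, 0.0, -0.0]
contact_force: [0.5, 0.1, 0.2]
gripper_width: 37.0
grasp_force: 0.0
time_s: 14.9
tool_pos: [501.1, 79.0, 65.6]
eef_rot: [0.731, 0.682, 0.001, 0.0]
contact_force: [0.8, 1.0, 0.3]
gripper_width: 26.7
grasp_force: 0.0
time_s: 15.28
tool_pos: [500.1, 79.1, 65.4]
eef_rot: [0.731, 0.682, -0.0, -0.001]
contact_force: [-2.7, -0.0, 4.1]
gripper_width: 10.6
grasp_force: 30.0
```

```bash
python3 -m handwheel '0 0 0 -.02 0 0 0;0 0 0 -.04 0 0 0;0 0 0 -.04 0 0 0'; python3 -m handwheel '0 0 0 -.01 0 0 0;0 0 0 -.015 0 0 0;0 0 0 -.015 0 0 0'
```

```text
time_s: 15.65
tool_pos: [500.2, 79.1, 73.1]
eef_rot: [0.731, 0.682, -0.0, -0.0]
contact_force: [-1.0, 1.0, -3.1]
gripper_width: 11.3
grasp_force: 30.0
time_s: 16.02
tool_pos: [500.3, 79.1, 75.5]
eef_rot: [0.731, 0.682, -0.0, -0.0]
contact_force: [0.8, 2.0, -10.3]
gripper_width: 10.9
grasp_force: 30.0
```

```bash
python3 -m handwheel '0 0 0 -.005 0 0 0;0 0 0 -.01 0 0 0;0 0 0 -.01 0 0 0'
```

```text
time_s: 16.4
tool_pos: [500.4, 79.1, 77.4]
eef_rot: [0.731, 0.682, -0.0, -0.0]
contact_force: [4.3, 2.2, -19.8]
gripper_width: 11.0
grasp_force: 30.0
```

Caught: about 20 N at 11–12 mm of rise. I will lower the cover, let go and go to the fin.

```bash
python3 -m handwheel '0 0 0 .03 0 0 0;0 0 0 .065 0 0 0;.45 0 0 .065 0 0 0;.45 0 0 .065 0 0 0;.45 0 0 .065 0 0 0' && python3 -m handwheel '.45 0 0 0 0 0 0;.45 0 0 -.15 0 0 0;.45 0 0 -.35 0 0 0;.45 0 0 -.5 0 0 0;.8 0 0 -.6 0 0 0' && python3 - <<'E'
from h import *
path([((577,-90,185),-4.2),((577,-90,99.5),-4.2)])
E
```

```text
time_s: 17.02
tool_pos: [502.0, 78.8, 65.9]
eef_rot: [0.731, 0.682, 0.001, 0.001]
contact_force: [-0.4, 0.4, -0.4]
gripper_width: 33.0
grasp_force: 0.0
time_s: 17.65
tool_pos: [501.4, 79.0, 186.9]
eef_rot: [0.731, 0.682, 0.001, 0.001]
contact_force: [0.2, -0.1, 0.3]
gripper_width: 43.6
grasp_force: 0.0
[-0.816  0.436  0.01 ] [ 0.001 -0.     0.001]
[0.    0.    0.428] [0. 0. 0.]
```

```bash
python3 -m handwheel '.8 -.2 .1 0 0 0 0;.8 -.45 .22 0 0 0 0;.8 -.7 .35 0 0 0 0;.8 -.815 .435 0 0 0 0;.8 -.815 .435 0 0 0 0' && python3 -m handwheel '.8 0 0 .1 0 0 0;.8 0 0 .25 0 0 0;.8 0 0 .35 0 0 0;.8 0 0 .4 0 0 0;.8 0 0 .4 0 0 0'; python3 - <<'E'
from h import *
s,_=snap('wrist','w5.png'); print(s['tool_pos'])
path([((577,-90,99.5),-4.2)])
cv2.imwrite('pics/w5c.png',cv2.resize(cv2.imread('pics/w5.png')[150:400,80:480],(800,500)))
E
```

```text
time_s: 18.27
tool_pos: [576.6, -92.6, 185.1]
eef_rot: [0.733, 0.68, -0.0, 0.001]
contact_force: [0.1, 0.5, 0.2]
gripper_width: 69.5
grasp_force: 0.0
time_s: 18.9
tool_pos: [575.6, -88.8, 104.8]
eef_rot: [0.731, 0.682, -0.0, -0.001]
contact_force: [0.2, 0.5, 0.1]
gripper_width: 69.7
grasp_force: 0.0
[575.64923571 -88.83614134 104.80228904]
[-0.004  0.004  0.03 ] [ 0.    -0.     0.001]
```

View pics/w5c.png

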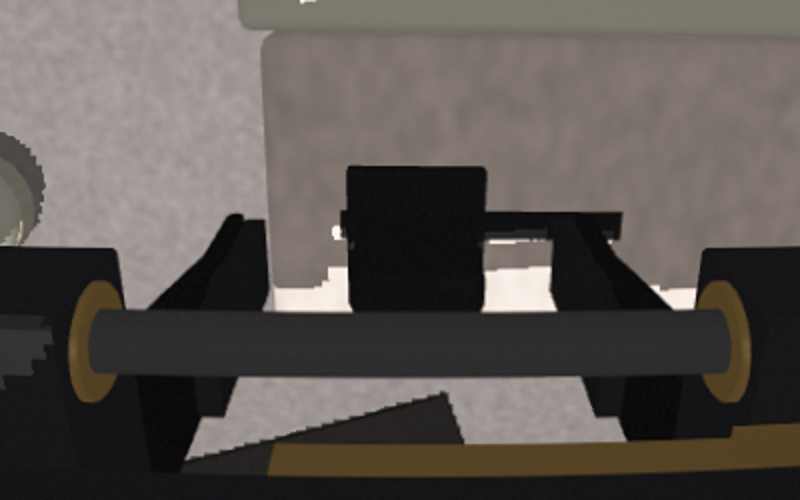

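The fin, at (345–485, 165–310) in the crop, stands centred between the fingers. I will pinch it and push it rearward.

```bash
python3 -m handwheel '.8 0 0.004 .025 0 0 0;0 0 .004 .025 0 0 0;0 0 .004 .025 0 0 0;0 0 .004 .025 0 0 0;0 0 .004 .025 0 0 0' && python3 -m handwheel '0 0 0 0 0 0 0;0 0 0 0 0 0 0;0 0 0 0 0 0 0'
```

```text
time_s: 19.58
tool_pos: [576.9, -89.8, 100.2]
eef_rot: [0.731, 0.682, 0.0, 0.0]
contact_force: [0.2, 0.2, -0.5]
gripper_width: 37.3
grasp_force: 0.0
time_s: 19.95
tool_pos: [577.3, -89.8, 100.2]
eef_rot: [0.731, 0.682, 0.0, 0.0]
contact_force: [2.3, -0.8, -0.5]
gripper_width: 29.9
grasp_force: 30.0
```

```bash
python3 -m handwheel '0 0 .04 0 0 0 0;0 0 .08 0 0 0 0;0 0 .11 0 0 0 0;0 0 .14 0 0 0 0;0 0 .14 0 0 0 0' && python3 -m handwheel '0 0 .015 0 0 0 0;0 0 .025 0 0 0 0;0 0 .025 0 0 0 0'
```

```text
time_s: 20.58
tool_pos: [606.0, -92.0, 100.2]
eef_rot: [0.731, 0.682, 0.0, 0.001]
contact_force: [0.8, 0.2, 0.8]
gripper_width: 30.1
grasp_force: 30.0
time_s: 20.95
tool_pos: [609.2, -92.3, 100.2]
eef_rot: [0.731, 0.682, -0.0, -0.0]
contact_force: [-3.1, -1.2, 5.0]
gripper_width: 29.4
grasp_force: 30.0
```

```bash
python3 -m handwheel '0 0 .01 0 0 0 0;0 0 .015 0 0 0 0;0 0 .015 0 0 0 0'; python3 -m handwheel '0 0 .01 0 0 0 0;0 0 .01 0 0 0 0'
```

```text
time_s: 21.32
tool_pos: [609.1, -92.2, 100.1]
eef_rot: [0.732, 0.682, -0.002, -0.003]
contact_force: [-12.0, 0.5, 11.5]
gripper_width: 29.5
grasp_force: 30.0
time_s: 21.58
tool_pos: [609.0, -92.2, 100.1]
eef_rot: [0.732, 0.682, -0.003, -0.005]
contact_force: [-16.2, 1.0, 15.2]
gripper_width: 29.7
grasp_force: 30.0
```

Firm at the rear stop. Release and return to the bar.

```bash
python3 -m handwheel '0 0 -.018 0 0 0 0;.8 0 -.018 0 0 0 0;.8 0 -.018 0 0 0 0;.8 0 -.018 0 0 0 0;.8 0 -.018 0 0 0 0' && python3 -m handwheel '.8 0 0 -.1 0 0 0;.8 0 0 -.25 0 0 0;.8 0 0 -.4 0 0 0;.6 0 0 -.43 0 0 0;.45 0 0 -.43 0 0 0' && python3 - <<'E'
from h import *
path([((501,79,186),-4),((501,79,65.5),-4)])
E
```

```text
time_s: 22.2
tool_pos: [611.5, -92.0, 100.0]
eef_rot: [0.731, 0.682, 0.0, 0.0]
contact_force: [-0.5, 0.4, -0.4]
gripper_width: 61.7
grasp_force: 0.0
time_s: 22.82
tool_pos: [611.0, -92.0, 185.8]
eef_rot: [0.731, 0.682, 0.0, -0.0]
contact_force: [-0.9, 0.1, -0.4]
gripper_width: 56.7
grasp_force: 0.0
[ 0.815 -0.608 -0.001] [-0. -0.  0.]
[0.    0.    0.603] [0. 0. 0.]
```

```bash
python3 -m handwheel '.45 .2 -.15 0 0 0 0;.45 .45 -.33 0 0 0 0;.45 .7 -.5 0 0 0 0;.45 .815 -.608 0 0 0 0;.45 .815 -.608 0 0 0 0' && python3 -m handwheel '.45 0 0 0 0 0 0;.45 0 0 .2 0 0 0;.45 0 0 .4 0 0 0;.45 0 0 .4 0 0 0'; python3 - <<'E'
from h import *
path([((500.5,79,65.5),-4)])
E
```

```text
time_s: 23.45
tool_pos: [498.9, 81.5, 184.7]
eef_rot: [0.73, 0.684, -0.001, -0.001]
contact_force: [-1.4, -0.5, 0.1]
gripper_width: 39.7
grasp_force: 0.0
time_s: 23.95
tool_pos: [499.2, 76.8, 103.5]
eef_rot: [0.732, 0.681, -0.003, -0.001]
contact_force: [0.3, -0.3, -0.7]
gripper_width: 39.5
grasp_force: 0.0
[0.012 0.007 0.19 ] [-0.002  0.001 -0.001]
```

```bash
python3 -m handwheel '.45 .01 .007 .1 0 0 0;.45 .01 .007 .19 0 0 0;.45 .01 .007 .19 0 0 0;0 .01 .007 .19 0 0 0;0 .01 .007 .19 0 0 0' && python3 -m handwheel '0 0 0 0 0 0 0;0 0 0 0 0 0 0;0 0 0 0 0 0 0'
cat >> h.py <<'E'
def arc(start,ths,k=.7):
    # start: cover angle now (deg). poses as shift/turn relative to the current pose, for cover angles ths (deg)
    s=robot.read_state(); p=np.array(s['tool_pos']); q=R.from_quat(s['eef_rot']); G=48.7
    a=np.radians(-4.2); ux=np.array([np.cos(a),np.sin(a),0]); ax=np.array([-np.sin(a),np.cos(a),0])
    B=lambda t:265*(-np.cos(np.radians(t))*ux+[0,0,np.sin(np.radians(t))])
    g0=p-G*q.apply([0,0,1]); H=g0-B(start)
    print('hinge',H.round(1))
    for t in ths:
        n=R.from_rotvec(ax*np.radians(k*(t-start)))*q
        P=H+B(t)+G*n.apply([0,0,1])
        print(t,(q.inv().apply(P-p)/200).round(3),((q.inv()*n).as_rotvec()/np.pi).round(3))
E
python3 -c "
from h import *
arc(0,[2,4,6,8,10])"
```

```text
time_s: 24.58
tool_pos: [503.7, 80.8, 69.3]
eef_rot: [0.732, 0.682, 0.001, 0.0]
contact_force: [-0.2, 0.4, 0.0]
gripper_width: 26.4
grasp_force: 0.0
time_s: 24.95
tool_pos: [500.1, 81.1, 68.2]
eef_rot: [0.731, 0.682, -0.002, -0.002]
contact_force: [-5.3, 0.3, 6.1]
gripper_width: 11.1
grasp_force: 30.0
hinge [764.6  61.6 116.9]
2 [ 0.    -0.005 -0.046] [0.008 0.    0.   ]
4 [ 0.    -0.009 -0.093] [0.016 0.    0.   ]
6 [ 0.    -0.011 -0.139] [0.023 0.    0.   ]
8 [ 0.    -0.012 -0.186] [0.031 0.    0.   ]
10 [ 0.    -0.011 -0.232] [0.039 0.    0.   ]
```

```bash
python3 -m handwheel '0 0 -.005 -.046 .008 0 0;0 0 -.009 -.093 .016 0 0;0 0 -.011 -.139 .023 0 0;0 0 -.012 -.186 .031 0 0;0 0 -.011 -.232 .039 0 0' && python3 -m handwheel '0 0 0 0 0 0 0' && python3 -c "
from h import *
arc(10,[13,16,19,22,25])"
```

```text
time_s: 25.58
tool_pos: [498.3, 81.1, 114.1]
eef_rot: [0.73, 0.681, -0.044, -0.047]
contact_force: [-1.9, 1.0, -2.5]
gripper_width: 10.7
grasp_force: 30.0
time_s: 25.7
tool_pos: [498.4, 81.1, 114.0]
eef_rot: [0.73, 0.681, -0.043, -0.046]
contact_force: [-4.3, 0.0, -1.6]
gripper_width: 10.9
grasp_force: 30.0
hinge [764.8  61.6 116.3]
13 [-0.    -0.004 -0.069] [ 0.012  0.    -0.   ]
16 [-0.    -0.004 -0.139] [ 0.023  0.    -0.   ]
19 [-0.    -0.001 -0.208] [ 0.035  0.    -0.   ]
22 [-0.     0.006 -0.276] [ 0.047  0.    -0.   ]
25 [-0.     0.017 -0.345] [ 0.058  0.    -0.   ]
```

It is free and rising with a light load. Continue along the arc.

```bash
python3 -m handwheel '0 0 -.004 -.069 .012 0 0;0 0 -.004 -.139 .023 0 0;0 0 -.001 -.208 .035 0 0;0 0 .006 -.276 .047 0 0;0 0 .017 -.345 .058 0 0' && python3 -m handwheel '0 0 0 0 0 0 0' && python3 -c "
from h import *
arc(25,[28,31,34,37,40])"
```

```text
time_s: 26.32
tool_pos: [510.9, 80.0, 182.3]
eef_rot: [0.723, 0.674, -0.105, -0.112]
contact_force: [-1.7, -0.5, -2.6]
gripper_width: 11.1
grasp_force: 30.0
time_s: 26.45
tool_pos: [511.1, 80.1, 182.5]
eef_rot: [0.723, 0.674, -0.105, -0.112]
contact_force: [-5.2, 0.0, -1.3]
gripper_width: 11.0
grasp_force: 30.0
hinge [765.4  61.5 117. ]
28 [-0.     0.002 -0.069] [ 0.012  0.    -0.   ]
31 [-0.     0.007 -0.137] [ 0.023  0.    -0.   ]
34 [-0.     0.016 -0.205] [ 0.035  0.    -0.   ]
37 [-0.     0.028 -0.272] [ 0.047  0.    -0.   ]
40 [-0.001  0.044 -0.338] [ 0.058  0.    -0.   ]
```

```bash
python3 -m handwheel '0 0 .002 -.069 .012 0 0;0 0 .007 -.137 .023 0 0;0 0 .016 -.205 .035 0 0;0 0 .028 -.272 .047 0 0;0 0 .044 -.338 .058 0 0' && python3 -m handwheel '0 0 0 0 0 0 0;0 0 0 0 0 0 0;0 0 0 0 0 0 0;0 0 0 0 0 0 0' && python3 - <<'E'
from h import *
s=robot.read_state(); g=np.array(s['tool_pos'])-48.7*R.from_quat(s['eef_rot']).apply([0,0,1])
print(g, np.degrees(np.arctan2(g[2]-116,np.hypot(*(g[:2]-[765,61.5])))),np.linalg.norm(g-[765,61.5,116]),s['joint_vel'].round(3))
snap('top','t9.png'); snap('side','s9.png')
for n,a in (('side','side.png'),('top','t3.png')):
    A=cv2.imread('pics/'+a).astype(int);B=cv2.imread('pics/'+('s9' if n=='side' else 't9')+'.png').astype(int)
    for nm,P,r in (('jar',(377,-118,25),9),('bottle',(711,-263,75),12),('rack',(527,-322,25),12),('vial',(717,-100,137),5)):
        u,v=proj(n,P).astype(int); print(n,nm,(u,v),np.abs(A-B)[v-r:v+r,u-r:u+r].mean().round(1))
E
```

```text
time_s: 27.08
tool_pos: [540.4, 77.7, 244.2]
eef_rot: [0.71, 0.662, -0.166, -0.177]
contact_force: [-2.4, -0.5, -1.4]
gripper_width: 10.8
grasp_force: 30.0
time_s: 27.58
tool_pos: [540.6, 77.8, 244.3]
eef_rot: [0.71, 0.662, -0.165, -0.176]
contact_force: [-4.2, -1.5, -0.2]
gripper_width: 11.4
grasp_force: 30.0
[563.37673363  76.19721441 287.34032375] 40.28312742140158 265.00086074619173 [-0.001  0.002  0.    -0.006 -0.     0.005 -0.001]
side jar (np.int64(257), np.int64(254)) 5.6
side bottle (np.int64(378), np.int64(239)) 3.4
side rack (np.int64(335), np.int64(285)) 27.7
side vial (np.int64(352), np.int64(192)) 9.8
top jar (np.int64(306), np.int64(246)) 63.6
top bottle (np.int64(347), np.int64(150)) 4.8
top rack (np.int64(363), np.int64(204)) 3.0
top vial (np.int64(301), np.int64(144)) 27.9
```

```bash
python3 - <<'E'
from h import *
for n,a,b in (('top','top.png','t9.png'),('side','side.png','s9.png')):
    A=cv2.imread('pics/'+a);B=cv2.imread('pics/'+b)
    for nm,P,r in (('jar',(377,-118,25),12),('vial',(717,-100,137),7)):
        u,v=proj(n,P).astype(int); s=lambda I:cv2.GaussianBlur(I,(0,0),1)[v-r:v+r,u-r:u+r].astype(np.float32)
        w=lambda I:cv2.cvtColor(I[v-r:v+r,u-r:u+r],6).astype(np.float32)
        print(n,nm,np.abs(s(A)-s(B)).mean().round(1),cv2.phaseCorrelate(w(A),w(B)),w(A).mean(),w(B).mean())
E
```

```text
top jar 1.2 ((0.18669364094060903, 0.1943331839658402), 0.9934080230693022) 128.57986 129.81076
top vial 1.3 ((0.5707411471385928, 0.5709551710246847), 0.9991591083672312) 176.41327 177.73979
side jar 5.6 ((0.08625445690073441, 0.07534365450910308), 0.9258367063270675) 161.03993 166.61285
side vial 15.6 ((1.2333064197529575, 0.9905482681539235), 0.7291435066858928) 187.35204 178.46939
```

```bash
python3 -c "
from workcell import robot
print(robot.sign_off())"
```

```text
the job is handed in; nothing more can be done
None
```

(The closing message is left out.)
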